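# Hang a paint carrier on the drying rail and lock it in its index notch

### The job

Take the hook carrier with the orange grip block and the freshly painted gable wall off the paint stand, lift its hook over the front lip of the drying rail and lower it behind the lip. Work it along the channel, by feel, until it drops into the notch in the channel floor, then press it fully home past the spring balls and let go. Go gently, never forcing the carrier hard against the rail, let nothing touch the painted wall, and leave the water cup and the paint pot where they are.

Things in the scene. Friction and masses are not known exactly. Their poses are not given: they have to be found in the camera images.
- carrier: Aluminium hook carrier, about 0.11 kg. Origin: centre of the lower edge of the hook's tongue; x from hanging leg to tongue, y along its width, z up. Flat flush ends at y -22 and +22 mm. Tongue: x -4 to 4, z 0 to 33 mm (lowest 5 mm 5.5 thick, ends bevelled as teeth for the balls). Throat x -11 to -4, open downward. Bridge: x -14 to 4, z 33 to 38. Leg: x -14 to -11, 30 wide, z 38 to -22 mm
- grip_top (a point): Centre of the flat top of the carrier's orange grip block, 72 mm above the carrier's origin and 4.5 mm to its -x side; axes as the carrier's. The block is 14 mm thick in x, 44 mm wide in y, 34 mm high, and stands on the bridge. Take it across its 44 mm width, fingers closing along y. Hold it level when pressing down: if one end snaps in first it jams
- panel: Freshly painted terracotta-red gable wall of a model house, with two windows, fixed on the front (-x) of the carrier's leg: 4 mm thick, 56 mm wide, 62 mm high. In the carrier's frame x -18 to -14, y -28 to 28, z -60 to 2 mm. Origin: 34 mm above its lower edge, in the middle of its thickness. Nothing may touch it
- rail: Fixed aluminium drying rail on two posts, 382 mm long. Origin: centre of its underside, on the table; y along the rail, x across from the front lip to the back, z up. Channel: x -5.5 to 5.5, y -169 to 169 mm, closed by black end caps (top z 145). Front lip x -9.5 to -5.5, back wall x 5.5 to 9.5, rounded tops at z 141 mm. With the carrier's origin at x = 0 the hook has 1.5 mm play each way across
- channel_floor (a point): Middle of the channel floor: the top of a green plastic strip, z 125 mm in the rail's frame, x 0, y 0; axes as the rail's. The carrier stands on it with its origin at this height. The strip has one index notch, 48 mm long in y, 15 mm deep, as wide as the channel. The notch's centre is NOT measured and differs each time: anywhere from y -90 to -20 mm; elsewhere the floor is flat
- notch_bottom (a point): Height mark only: rail frame x 0, y 0, z 110 mm, the level of the notch's rigid bottom (not its place along y). A sprung steel ball stands out 3 mm from each end of the notch, centre 9.5 mm below the floor. The carrier drops some 9 mm by its weight, rests on the balls (level, or with one end already in), and needs 4 to 12 N from above to snap home, its origin then at this level.
- stand: Fixed steel paint stand on which the carrier hangs at the start, its bridge resting on a plain bar. Origin: centre of its underside, on the table; the bar runs along y, x -2.5 to 2.5 mm, top at z 115 mm, 98 mm long over its posts; foot plate 70 x 120 mm
- water_cup: White open water cup, 69 mm wide, 81 mm high, loose; origin at the centre of its underside. Leave alone
- paint_terracotta: Small paint pot with a white lid and terracotta band, 38 x 40 x 34 mm, loose; origin at the centre of its underside. Leave alone

How it is judged:
By the outcome, as a careful person would: the job done as asked, in the order asked, and still so for the second after the job is handed in, with the robot touching nothing.
It also fails if it takes over 64 s, if anything falls off the work surface, if the arm or the gripper's body presses on something with over 40 N, if the wrist force passes 120 N, or if a joint passes its speed limit or range.

### The arm

A 6-joint arm with a two-finger parallel gripper is mounted at the origin on the work surface; the furniture and walls round the work are solid. World frame = base frame: x ahead of the robot, y to its left, z up, the work surface at z = 0. Lengths are in m, angles in rad, forces in N, time in s.
With the tool pointing down it reaches from about 0.25 to 0.775 m from the base axis. Payload 4 kg.
Tool frame: the origin (TCP) lies on the centre line of the jaws, within the pads' length; the fingertips stand 14 mm ahead of it and the grasp point (between the pads) lies 5 mm behind it (robot.tcp_to_tips is the distance from the TCP to the fingertips, in m); z points along the fingers, y is the line along which they close (so a half turn about z gives the same grasp; the last joint's range is limited). The gripper opens to 94 mm and grips with 3 to 60 N. Pads are 16 mm wide; open, the fingers measure 119 mm over their backs; the gripper's body (75 mm by 177 mm) begins 78 mm behind the grasp point.
Start: joints at [1.1, 0.087, 1.371, -0, 1.684, -0.103], TCP at [0.198, 0.513, 0.22] pointing down, gripper open.
Joint ranges: [-3.1, 3.1], [-0.76, 2.03], [0.27, 2.55], [-1.08, 4.22], [0.17, 2.65], [-2.57, 2.57]. Speed limits (rad/s): [2.79, 2.79, 3.14, 3.14, 3.14, 3.14].

### API

Orientations are given as [roll, pitch, yaw] about the fixed x, y, z axes, in that order (R = Rz(yaw) Ry(pitch) Rx(roll)).
In Python, from bench import robot gives the robot as it stands.
- The arm moves only by the tool carry_out, never from a script. Its argument "increments" is a list of rows, each a list of 3 entries, a list of its own where there are three numbers: the closure in counts, from 0 (fully open) to 255 (shut), then the shift along the tool's x, y, z in mm, then the turn about the tool's z in degrees. In form: [[fingers, [dx, dy, dz], twist], ...]. A call has 1 to 8 rows; each row shifts and turns the commanded pose from where the row before left it, along the tool's axes as they then stand; what a row does not reach is not made up. A row lasts 1/10 s, in which the tool goes at most 50 mm and 8.59 degrees, less where a joint would pass 70% of its speed; a pose out of reach is approached as far as the arm can. A call with a gripper value outside its range is refused whole. The fingers move at their own pace and stop on an object; the grip force is fixed at half the most. Time passes only in rows, so rows that do not move let the fingers close. It gives the time, the measured TCP pose, the force, the opening and the grip force at its end, in the units of the state.
- robot.get_obs(): the state, without advancing time (a new reading comes with each control period).
- robot.snapshot(name): name is "scene" or "top"; returns the picture (384x512x3 uint8, blue, green, red); there is no depth.
- robot.get_calibration(name): a dict with "vfov" (degrees; the focal length in pixels is half the picture's height over the tangent of half this angle, whatever the lens; pixels are square), "cx", "cy" (the principal point, pixels), "T" (4x4, takes a point from camera to world coordinates). Camera axes: x right, y down, z forward; pixel columns grow to the right and rows downward; lengths in m; the calibration is good to about 2 mm. A picture is of the moment at which its call begins. get_calibration takes no time and is no camera call.
- robot.close_job(): hands the job in; it is judged then, once.
The state is a dict: "time": time; "joint_positions": joint angles; "qvel": joint speeds; "joint_torque": joint torques, N m; "tool_pos": TCP position; "ee_rot": TCP orientation; "wrist_force": force on the tool from outside, world axes, zero at the start; "wrist_torque": the same for the moment, N m; "width": finger opening in m; "finger_force": force on a finger pad.
Only numpy, scipy, OpenCV 4.12 (cv2) and the standard library are available. Lean on these libraries where they do the work, as an engineer would, in place of code of your own. Each camera call takes 0.05 s, during which the arm holds its last target. There are 200 camera calls.

## Working session

There is one attempt and no reset: what is moved stays moved. The work goes in short steps, Python scripts to look and compute and a tool call to move; the robot and the scene stay as the last step left them, time stands still between calls to the robot, and variables do not carry over. Pictures are saved under pics/ and viewed, at most 10 in all, crops included, and the job is handed in when it is done.

Besides the shell and the picture viewer there is one more tool, called after "Call:" as name(argument=value, ...), one argument or row to a line, values as JSON. carry_out: Moves the arm, as the interface text tells. Its arguments: {"type":"object","properties":{"increments":{"type":"array","items":{"type":"array"}}},"required":["increments"]}

```bash
mkdir -p pics; ls; python3 - <<'E'
from bench import robot
import cv2,numpy as np
for n in("scene","top"):
    cv2.imwrite(f"pics/{n}0.png",robot.snapshot(n)); c=robot.get_calibration(n); print(n,c["vfov"],c["cx"],c["cy"]);print(np.round(c["T"],4))
o=robot.get_obs();print(o)
E
```

```text
pics
scene 49.29256045372757 256.02828985543476 190.65673994815006
[[ 0.5454 -0.5564  0.6269 -0.1611]
 [-0.838  -0.3788  0.3929 -0.4837]
 [ 0.0189 -0.7396 -0.6728  0.7693]
 [ 0.      0.      0.      1.    ]]
top 44.828344545109914 255.76860827279847 198.24717048407825
[[ 0.0247 -0.9827  0.1836  0.2495]
 [-0.9997 -0.0236  0.0081 -0.0886]
 [-0.0036 -0.1837 -0.983   1.239 ]
 [ 0.      0.      0.      1.    ]]
{'time': 0.1, 'joint_positions': array([ 1.09993273e+00,  8.78825092e-02,  1.37207239e+00,  3.02954831e-05,
        1.68358730e+00, -1.03130586e-01]), 'qvel': array([-0.00066224, -0.00104571, -0.00376627, -0.00044198,  0.00055787,
        0.00113259]), 'joint_torque': array([ 2.14019150e-03, -3.41250300e+01, -3.03303766e+01,  7.20460271e-02,
        3.04064678e-02, -1.18274615e-04]), 'tool_pos': array([0.19752965, 0.51282018, 0.218436  ]), 'ee_rot': array([-3.13965656e+00, -2.30651335e-04,  2.77386280e+00]), 'wrist_force': array([-0.1338937 ,  0.30305832,  0.09289041]), 'wrist_torque': array([-0.01077872, -0.03777705, -0.00449888]), 'finger_force': 0.0, 'width': 0.09420116276919827}
```

View pics/scene0.png

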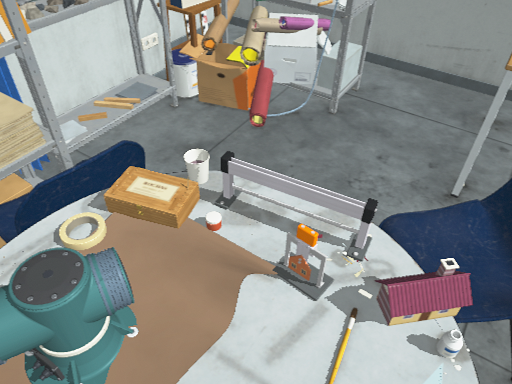

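View pics/top0.png

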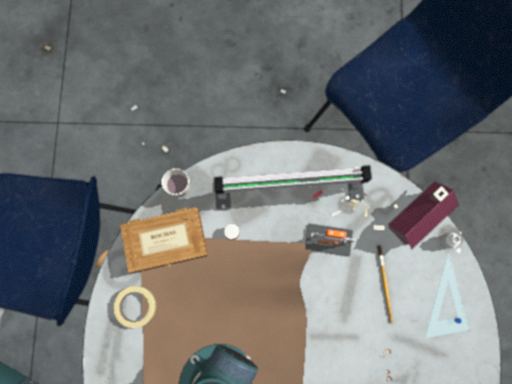

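The scene picture shows the carrier on the stand (orange block near (307,236), red wall facing the camera) and the rail behind it, with end caps at (227,163) and (370,211). In the top picture the orange block is near (338,234), the foot plate near (328,239), and the rail runs from (218,185) to (367,174). I'll crop both for precise points.

```bash
python3 - <<'E'
import cv2
a=cv2.imread("pics/top0.png")[155:260,205:385]; b=cv2.imread("pics/scene0.png")[145:300,205:390]
cv2.imwrite("pics/tc.png",cv2.resize(a,None,fx=4.4,fy=4.4,interpolation=cv2.INTER_CUBIC))
cv2.imwrite("pics/sc.png",cv2.resize(b,None,fx=3.8,fy=3.8,interpolation=cv2.INTER_CUBIC))
E
```

```text
(no output)
```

View pics/tc.png

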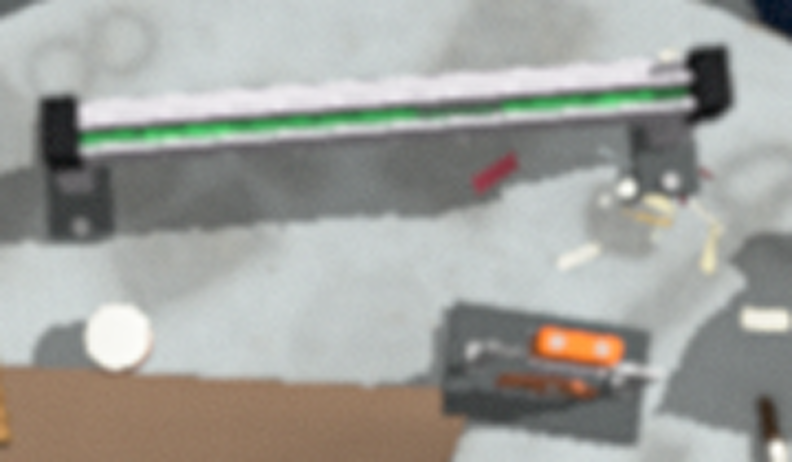

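View pics/sc.png

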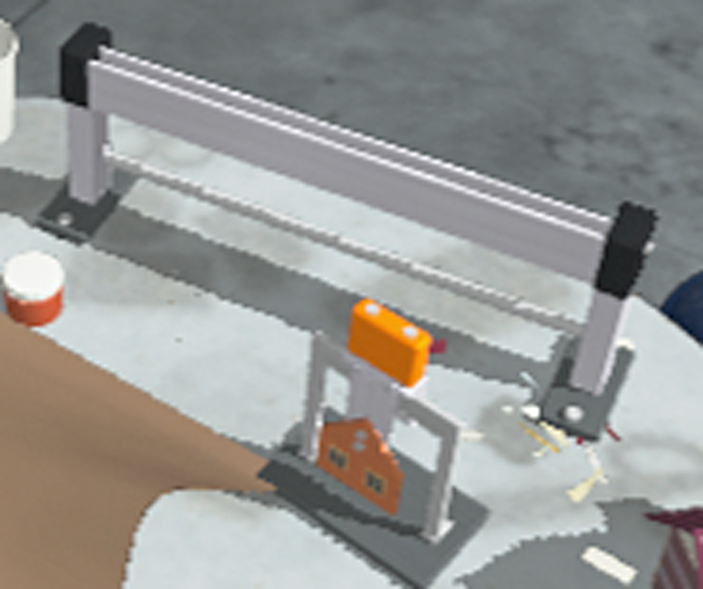

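The crops show a grey gap in the green strip at about (415–505, 103), probably the notch, and the orange block from (538,342) to (622,352). The lip line, back wall and both caps are clear. Next I'll fit the poses from both views.

```bash
cat > h.py <<'E'
import numpy as np,cv2
from bench import robot
from scipy.optimize import minimize,least_squares
def cal(n):
    c=robot.get_calibration(n); return c,192/np.tan(np.radians(c["vfov"]/2)),np.linalg.inv(c["T"])
def proj(n,P):
    c,f,Ti=cal(n); p=np.asarray(P)@Ti[:3,:3].T+Ti[:3,3]
    return np.c_[c["cx"]+f*p[:,0]/p[:,2],c["cy"]+f*p[:,1]/p[:,2]]
def Rz(a): return np.array([[np.cos(a),-np.sin(a),0],[np.sin(a),np.cos(a),0],[0,0,1]])
def orange(im):
    h=cv2.cvtColor(im,cv2.COLOR_BGR2HSV).astype(int)
    m=((h[...,0]>8)&(h[...,0]<20)&(h[...,1]>190)&(h[...,2]>150)).astype(np.uint8)
    n,l,s,_=cv2.connectedComponentsWithStats(m); 
    k=1+np.argmax(s[1:,4]); m=(l==k).astype(np.uint8)
    return cv2.morphologyEx(m,cv2.MORPH_CLOSE,np.ones((3,3)))
BX=np.array([[x,y,z] for x in(-.007,.007) for y in(-.022,.022) for z in(-.034,0)])
def render(n,p,z,shape=(384,512),S=8):
    q=proj(n,BX@Rz(p[2]).T+[p[0],p[1],z]); o=np.floor(q.min(0)).astype(int)-6; 
    big=np.zeros((64*S,64*S),np.uint8)
    h=cv2.convexHull((((q-o+.5)*S-.5)*16).round().astype(np.int32)); cv2.fillConvexPoly(big,h,255,shift=4)
    sm=cv2.resize(big,(64,64),interpolation=cv2.INTER_AREA)/255.
    return o,sm
def fitblock(ims,z,p0):
    ms={n:cv2.copyMakeBorder(orange(i),64,64,64,64,cv2.BORDER_CONSTANT) for n,i in ims.items()}
    def cost(p):
        e=0
        for n,m in ms.items():
            o,s=render(n,p,z); w=m[o[1]+64:o[1]+128,o[0]+64:o[0]+128]
            e+=((s-w)**2).sum()+m.sum()-w.sum()
        return e
    best=min((minimize(cost,[p0[0],p0[1],a],method="Nelder-Mead",options=dict(initial_simplex=[[p0[0],p0[1],a],[p0[0]+.01,p0[1],a],[p0[0],p0[1]+.01,a],[p0[0],p0[1],a+.1]],xatol=1e-5,fatol=.01)) for a in p0[2]+np.array([-.1,0,.1])),key=lambda r:r.fun)
    return best.x,best.fun
def back(n,uv,z):
    c,f,_=cal(n);T=c["T"]; d=T[:3,:3]@[(uv[0]-c["cx"])/f,(uv[1]-c["cy"])/f,1]
    return T[:3,3]+d*(z-T[2,3])/d[2]
E
python3 - <<'E'
from h import *
t=cv2.imread("pics/top0.png");s=cv2.imread("pics/scene0.png")
for n,i in(("top",t),("scene",s)): 
    m=orange(i);ys,xs=np.nonzero(m);print(n,m.sum(),xs.min(),xs.max(),ys.min(),ys.max())
p0=[*back("top",(337,233),.15)[:2],-.15];print(p0)
for ims in({"top":t},{"scene":s},{"top":t,"scene":s}): print(list(ims),fitblock(ims,.154,p0))
f=lambda x,y:((np.array([x,y])+.5)/4.4-.5+[205,155]); g=lambda x,y:((np.array([x,y])+.5)/3.8-.5+[205,145])
print("ends z.125",back("top",f(80,139),.125),back("top",f(692,94),.125))
print("lip top",back("top",f(80,151),.141),back("top",f(693,107),.141))
print("lip scene",back("scene",g(100,66),.141),back("scene",g(600,235),.141))
print("back scene",back("scene",g(103,50),.141),back("scene",g(607,218),.141))
print("notch",back("top",f(415,113),.125),back("top",f(505,106),.125))
gr=t[...,1].astype(int)-t[...,2]
for c in (230,260,290,300,310,320,330,355): print(c,[(r,*t[r,c]) for r in range(170,194)if 165<r] and t[168:194,c].sum(1).tolist(),gr[168:194,c].tolist())
E
```

```text
top 22 333 339 232 236
scene 276 297 317 224 246
[np.float64(0.37452788186867925), np.float64(-0.2722089635482766), -0.15]
['top'] (array([ 0.3686584 , -0.26742645,  0.60538119]), np.float64(99.10086889657823))
['scene'] (array([ 0.37507343, -0.27082578, -0.29092989]), np.float64(76.35080353710111))
['top', 'scene'] (array([ 0.37504363, -0.27111697, -0.26490228]), np.float64(209.37676278354476))
ends z.125 [0.48556184 0.00193673 0.125     ] [ 0.51937151 -0.33848227  0.125     ]
lip top [4.75458134e-01 3.82822101e-04 1.41000000e-01] [ 0.50817472 -0.33531643  0.141     ]
lip scene [ 0.47620315 -0.01096766  0.141     ] [ 0.51108033 -0.33452396  0.141     ]
back scene [ 0.49070261 -0.00295243  0.141     ] [ 0.52651127 -0.33246206  0.141     ]
notch [ 0.50482416 -0.18414222  0.125     ] [ 0.51001936 -0.2342468   0.125     ]
230 [558, 553, 534, 535, 551, 565, 574, 577, 594, 648, 687, 694, 692, 692, 652, 459, 301, 276, 376, 546, 609, 481, 333, 291, 294, 283] [3, 4, 5, 3, 4, 3, 5, 6, 6, 1, -1, -3, -3, -3, -4, -1, 27, 78, 76, 34, 5, -3, -2, 0, 2, 3]
260 [621, 628, 617, 606, 608, 585, 581, 647
[... 857 characters left out ...]
2, 1]
320 [493, 496, 559, 641, 681, 702, 707, 680, 505, 322, 264, 366, 523, 598, 500, 359, 303, 307, 310, 312, 302, 298, 274, 259, 247, 261] [5, 4, -2, -2, -3, -2, -2, -4, -3, 16, 66, 74, 37, 8, -2, -5, -1, 0, 2, 2, 0, -15, -44, -69, -76, -66]
330 [506, 531, 611, 682, 693, 691, 675, 564, 392, 286, 329, 437, 550, 556, 417, 312, 331, 354, 369, 375, 377, 367, 366, 363, 367, 373] [2, 2, -2, -3, -4, -3, -4, -4, 8, 64, 93, 65, 28, 4, -4, -3, -1, 3, 6, 5, 6, 4, 5, 4, 3, 6]
355 [621, 510, 445, 494, 568, 559, 401, 243, 226, 347, 514, 555, 417, 297, 288, 278, 282, 293, 306, 287, 261, 260, 285, 302, 297, 305] [-3, 0, -1, -3, -4, -4, 4, 36, 55, 31, 9, 0, -3, -4, -1, -2, 1, -1, -2, -2, -1, 3, 5, 3, 3, 4]
```

```bash
cat >> h.py <<'E'
def orange(im):   # soft coverage of the orange block
    b,g,r=[im[...,k].astype(float) for k in range(3)]
    a=np.clip((r-b-50)/150,0,1); a[(g-b<25)]=0
    hard=((r-b>120)&(g-b>55)).astype(np.uint8); n,l,s,_=cv2.connectedComponentsWithStats(hard)
    k=cv2.dilate((l==1+np.argmax(s[1:,4])).astype(np.uint8),np.ones((3,3)))
    return cv2.morphologyEx(a*k,cv2.MORPH_CLOSE,np.ones((3,3)))
E
python3 - <<'E'
from h import *
t=cv2.imread("pics/top0.png");s=cv2.imread("pics/scene0.png")
p0=[.3745,-.272,-.15]
for ims in({"top":t},{"scene":s},{"top":t,"scene":s}): print(list(ims),[orange(i).sum().round(1) for i in ims.values()],fitblock(ims,.154,p0))
def peaks(im,n,c0,c1,r0,r1,z,half=5):
    G=im.sum(2).astype(float);P=[]
    for c in range(c0,c1+1):
        r=r0+(r1-r0)*(c-c0)/(c1-c0); w=np.arange(int(round(r))-half,int(round(r))+half+1)
        i=np.argmax(G[w,c]*np.exp(-((w-r)/2.)**2)); k=w[i]
        a,b,d=G[k-1:k+2,c]; den=a-2*b+d
        if den<0: P.append(back(n,(c,k+.5*(a-d)/den),z)[:2])
    P=np.array(P);A=np.polyfit(P[:,1],P[:,0],1);e=P[:,0]-np.polyval(A,P[:,1]);ok=abs(e)<.003
    A=np.polyfit(P[ok,1],P[ok,0],1); print(n,"slope",A[0],"x at y=-.17:",np.polyval(A,-.17),"rms",e[ok].std(),ok.sum(),len(ok))
q=lambda x,y,k,o:((np.array([x,y])+.5)/k-.5+o)
a,b=q(90,150,4.4,[205,155]),q(685,107.5,4.4,[205,155]); peaks(t,"top",int(a[0]),int(b[0]),a[1],b[1],.141,3)
for nm,u,v in(("lip",(110,69),(590,231)),("back",(120,56),(600,216))):
    a,b=q(*u,3.8,[205,145]),q(*v,3.8,[205,145]); print(nm);peaks(s,"scene",int(a[0]),int(b[0]),a[1],b[1],.141,2)
# profiles along green strip / notch in top
g=(t[...,1].astype(int)-t[...,2])
a,b=q(80,139,4.4,[205,155]),q(692,94,4.4,[205,155])
for c in range(215,372):
    r=a[1]+(b[1]-a[1])*(c-a[0])/(b[0]-a[0]); v=g[int(r)-2:int(r)+4,c].max()
    if c<228 or c>355 or 292<c<324: print(c,v,end="; ")
E
```

```text
['top'] [np.float64(60.5)] (array([ 0.31737405, -0.29110449,  0.32087543]), np.float64(152.7217019607843))
['scene'] [np.float64(270.7)] (array([ 0.37555461, -0.27135775, -0.26676778]), np.float64(47.91057008842745))
['top', 'scene'] [np.float64(60.5), np.float64(270.7)] (array([ 0.37501524, -0.27173662, -0.23425412]), np.float64(260.5207041906958))
top slope -0.10215525124914522 x at y=-.17: 0.4939070404539972 rms 0.0005434816758326114 133 136
lip
scene slope -0.1005200702753025 x at y=-.17: 0.49391834280208397 rms 0.0005780462853430952 124 127
backTraceback (most recent call last):
  File "<stdin>", line 17, in <module>
  File "<stdin>", line 11, in peaks
  File "h.py", line 34, in back
    c,f,_=cal(n);T=c["T"]; d=T[:3,:3]@[(uv[0]-c["cx"])/f,(uv[1]-c["cy"])/f,1]
          ~~~^^^
  File "h.py", line 5, in cal
    c=robot.get_calibration(n); return c,192/np.tan(np.radians(c["vfov"]/2)),np.linalg.inv(c["T"])
ValueError: time passes only in moves, steps and waits
```

```bash
cat >> h.py <<'E'
import os,pickle
if not os.path.exists("cal.pkl"): pickle.dump({n:robot.get_calibration(n) for n in("top","scene")},open("cal.pkl","wb"))
_C=pickle.load(open("cal.pkl","rb"))
def cal(n):
    c=_C[n]; return c,192/np.tan(np.radians(c["vfov"]/2)),np.linalg.inv(c["T"])
_or=orange
def fitblock(ims,z,p0):
    ms={}
    for n,i in ims.items():
        u=proj(n,[[p0[0],p0[1],z-.015]])[0].astype(int); k=np.zeros_like(i); k[u[1]-30:u[1]+30,u[0]-30:u[0]+30]=i[u[1]-30:u[1]+30,u[0]-30:u[0]+30]
        ms[n]=cv2.copyMakeBorder(_or(k),64,64,64,64,cv2.BORDER_CONSTANT)
    def cost(p):
        e=0
        for n,m in ms.items():
            o,s=render(n,p,z); w=m[o[1]+64:o[1]+128,o[0]+64:o[0]+128]
            e+=((s-w)**2).sum()+m.sum()-w.sum()
        return e
    best=min((minimize(cost,[p0[0],p0[1],a],method="Nelder-Mead",options=dict(initial_simplex=[[p0[0],p0[1],a],[p0[0]+.01,p0[1],a],[p0[0],p0[1]+.01,a],[p0[0],p0[1],a+.1]],xatol=1e-5,fatol=.01)) for a in p0[2]+np.array([-.1,0,.1])),key=lambda r:r.fun)
    return best.x.round(4),best.fun,[m.sum() for m in ms.values()],[render(n,best.x,z)[1].sum() for n in ms]
E
python3 - <<'E'
from h import *
t=cv2.imread("pics/top0.png");s=cv2.imread("pics/scene0.png")
p0=[.3745,-.272,-.15]
for ims in({"top":t},{"scene":s},{"top":t,"scene":s}): print(list(ims),*fitblock(ims,.154,p0))
q=lambda x,y,k,o:((np.array([x,y])+.5)/k-.5+o)
g=(t[...,1].astype(int)-t[...,2])
a,b=q(80,139,4.4,[205,155]),q(692,94,4.4,[205,155])
for c in range(215,372):
    r=a[1]+(b[1]-a[1])*(c-a[0])/(b[0]-a[0]); v=g[int(r)-2:int(r)+4,c].max()
    if c<228 or c>355 or 292<c<324: print(c,v,end="; ")
# foot plate outline of the stand (yaw check) 
cv2.imwrite("pics/bl.png",cv2.resize(np.hstack([t[220:252,300:356],s[216:260,280:336][:32]]),None,fx=7,fy=7,interpolation=cv2.INTER_CUBIC))
E
```

```text
['top'] [ 3.753e-01 -2.680e-01  3.000e-04] 59.73255609381006 [np.float64(70.6)] [np.float64(156.18823529411762)]
['scene'] [ 0.3756 -0.2714 -0.2668] 47.91057008842745 [np.float64(270.6933333333333)] [np.float64(364.0274509803922)]
['top', 'scene'] [ 0.3749 -0.2718 -0.2098] 114.50763367935402 [np.float64(70.6), np.float64(270.6933333333333)] [np.float64(162.43921568627448), np.float64(370.0196078431373)]
215 2; 216 2; 217 2; 218 4; 219 4; 220 1; 221 4; 222 20; 223 51; 224 80; 225 91; 226 94; 227 85; 293 85; 294 79; 295 82; 296 81; 297 77; 298 72; 299 54; 300 35; 301 29; 302 31; 303 32; 304 32; 305 31; 306 28; 307 28; 308 27; 309 27; 310 29; 311 29; 312 28; 313 29; 314 29; 315 30; 316 29; 317 23; 318 32; 319 56; 320 74; 321 77; 322 77; 323 76; 356 53; 357 53; 358 50; 359 46; 360 37; 361 20; 362 10; 363 1; 364 3; 365 5; 366 3; 367 2; 368 4; 369 1; 370 3; 371 5;
```

View pics/bl.png

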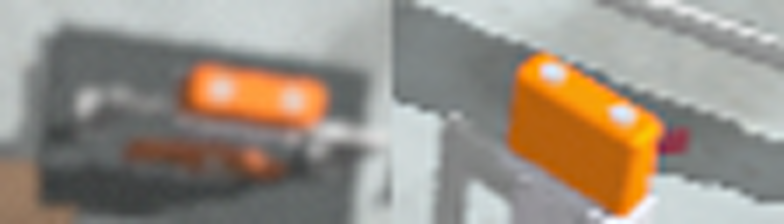

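```bash
cat >> h.py <<'E'
def orange2(im):
    d=im[...,2].astype(float)-im[...,0]; return d
def _or(im):
    d=np.clip(im[...,2].astype(float)-im[...,0],0,None); g=im[...,1].astype(float)-im[...,0]
    hi=np.percentile(d[d>80],80) if (d>80).any() else 200
    hard=((d>.45*hi)&(g>.2*hi)).astype(np.uint8); n,l,s,_=cv2.connectedComponentsWithStats(hard)
    k=(l==1+np.argmax(s[1:,4])).astype(np.uint8); k=cv2.morphologyEx(k,cv2.MORPH_CLOSE,np.ones((5,5)))
    a=np.where(cv2.erode(k,np.ones((3,3)))>0,1,np.clip(d/hi,0,1)); k=cv2.dilate(k,np.ones((3,3)))
    return a*k*(g>5)
E
python3 - <<'E'
from h import *
t=cv2.imread("pics/top0.png");s=cv2.imread("pics/scene0.png")
print(orange2(t)[226:245,324:350].astype(int)); 
p0=[.3745,-.272,-.15]
for ims in({"top":t},{"scene":s},{"top":t,"scene":s}): print(list(ims),*fitblock(ims,.154,p0))
E
```

```text
[[ -4  -4  -4  -6  -7  -8  -6  -6  -7  -8  -8  -8  -8  -7  -7  -7  -5  -6
   -6  -6  -4  -4  -5  -2  -3  -4]
 [ -3  -4  -5  -3  -7  -7  -8  -7  -7  -8  -8  -8  -7  -6  -7  -7  -4  -5
   -5  -5  -6  -4  -2  -2  -3   0]
 [ -4  -4  -5   1  15  24  22  14   7   1  -4  -7  -9  -9  -8  -8  -6  -7
   -6  -7  -5  -6  -3  -1  -2  -1]
 [ -5  -4   3  36  84 113 106  84  66  55  42  35  26  18   8   4  -2  -4
   -6  -7  -6  -8  -4  -5  -4  -2]
 [ -2   3  22  87 168 178 152 128 122 133 142 135 123 104  83  66  50  40
   30  28  18   6  -3  -4  -5  -2]
 [  1  15  55 131 190 165 115  82  94 137 177 187 186 178 169 156 137 116
  114 116 100  61  21  -3  -4  -4]
 [  6  28  76 154 191 146  76  36  58 119 172 191 193 192 193 178 147 115
  125 155 168 139  64   8  -6  -4]
 [  9  36  85 157 192 150  88  55  77 131 178 189 190 191 188 168 110  67
   77 126 171 172 100  23  -4  -5]
 [  9  38  84 142 188 171 131 113 132 168 184 192 191 188 189 160 100  47
   53 113 168 175 106  21  -5  -6]
 [  8  34  65  97 134 153 153 152 167 185 192 193 195 196 195 171 122  83
   88 133 176 168  91  16  -7  -5]
 [  5  19 
[... 696 characters left out ...]
2  74  40  20   5   1
   -2  -3   1   0   4  -1   2   0]
 [ 22  29  39  45  40  26  21  28  42  55  69  92 106  89  65  48  29   8
   -1  -2  -1   2   0   1   0  -1]
 [  3   9  17  22  23  20  15  15  24  31  41  58  73  74  65  53  32  13
   -1  -1  -1   1  -2   0   0  -1]]
['top'] [ 0.3751 -0.2716 -0.1144] 10.244342159378874 [np.float64(131.84080717488789)] [np.float64(159.8901960784314)]
['scene'] [ 0.3749 -0.2716 -0.2231] 40.09976571939319 [np.float64(302.2922374429223)] [np.float64(368.1333333333333)]
['top', 'scene'] [ 0.3749 -0.2715 -0.1507] 52.16518603299454 [np.float64(131.84080717488789), np.float64(302.2922374429223)] [np.float64(160.95294117647057), np.float64(372.5058823529412)]
```

```bash
python3 - <<'E'
from h import *
for n,a,b in(("top",(331.1,232.2),(341.4,233.7)),("scene",((552-392)/7+279.57,71/7+215.57),((621-392)/7+279.57,114/7+215.57))):
    A=back(n,a,.154);B=back(n,b,.154);d=A-B;print(n,(A+B)/2,"yaw",np.arctan2(-d[0],d[1]),np.linalg.norm(d))
f=lambda x,y:np.array([x/7+299.57,y/7+219.57])
A=back("top",f(65,28),.004);B=back("top",f(365,72),.004);d=A-B;print("plate yaw",np.arctan2(-d[0],d[1]),np.linalg.norm(d))
# rail centre / notch in world from top strip columns
q=lambda c:(c,(139.5/4.4+154.5)+(c-222.8)*(94-139)/(692-80))
for nm,c in(("endL",222.7),("endR",360.6),("nL",299.2),("nR",318.7)):print(nm,back("top",q(c),.125))
E
```

```text
top [ 0.37414379 -0.26978021  0.154     ] yaw -0.1215556942705797 0.024204253086109247
scene [ 0.37509708 -0.27054504  0.154     ] yaw -0.15090352786139724 0.024380142089487286
plate yaw -0.12293341115153572 0.11498732949393661
endL [0.48553787 0.00216961 0.125     ]
endR [ 0.51905705 -0.33532447  0.125     ]
nL [ 0.50410775 -0.18480475  0.125     ]
nR [ 0.50885116 -0.2325646   0.125     ]
```

Call:
carry_out(
  increments=[
    [0,[-25,-37,0],0],
    [0,[-25,-37,0],0],
    [0,[-25,-37,0],0],
    [0,[-25,-37,0],0],
    [0,[-25,-37,0],0],
    [0,[-25,-37,0],0],
    [0,[-25,-37,0],0],
    [0,[-25,-37,0],0],
  ],
)

```text
time: 0.9
tool_pos: [0.2776, 0.1635, 0.2191]
ee_rot: [3.142, 0.0, 2.775]
wrist_force: [0.8, -0.8, 1.0]
width: 0.0941
finger_force: 0.0
```

Call:
carry_out(
  increments=[
    [0,[-25,-37,0],0],
    [0,[-25,-37,0],0],
    [0,[-25,-37,0],0],
    [0,[-25,-37,0],0],
    [0,[-25,-37,0],0],
    [0,[-25,-37,0],0],
    [0,[-25,-37,0],0],
    [0,[0,0,0],-5],
  ],
)

```text
time: 1.7
tool_pos: [0.348, -0.1437, 0.2183]
ee_rot: [-3.141, -0.002, 2.856]
wrist_force: [-0.7, 1.4, 0.1]
width: 0.0941
finger_force: 0.0
```

Call:
carry_out(
  increments=[
    [0,[0,0,0],-4.5],
    [0,[0,0,0],-4.4],
    [0,[0,0,0],0],
    [0,[0,0,0],0],
  ],
)

```text
time: 2.1
tool_pos: [0.3479, -0.1394, 0.2192]
ee_rot: [3.141, -0.001, 3.015]
wrist_force: [0.0, -0.3, 0.7]
width: 0.094
finger_force: 0.0
```

```bash
cat > go.py <<'E'
# helper: remaining shift in tool axes to a target
from h import *
def rem(x,y,z,yaw):
    o=robot.get_obs(); p=o["tool_pos"];a=o["ee_rot"][2]%(2*np.pi); d=np.array([x,y,z])-p
    dx=d[0]*np.cos(a)+d[1]*np.sin(a); dy=d[0]*np.sin(a)-d[1]*np.cos(a)
    print("t",round(o["time"],2),"tool",p.round(4),"rpy",o["ee_rot"].round(4),"F",o["wrist_force"].round(2),"M",o["wrist_torque"].round(3),"w",round(o["width"],4))
    print("rem mm",(1e3*np.array([dx,dy,-d[2]])).round(2),"twist",np.degrees(-(yaw-a)).round(2))
E
python3 -c "
from go import *
rem(.3747,-.2708,.139,np.pi-.125)"
```

```text
t 2.1 tool [ 0.3479 -0.1394  0.2192] rpy [ 3.1413e+00 -5.0000e-04  3.0148e+00] F [ 0.05 -0.27  0.66] M [ 0.064 -0.005  0.033] w 0.094
rem mm [ -43.15 -126.98   80.15] twist -0.1
```

Call:
carry_out(
  increments=[
    [0,[-14.4,-42.3,0],0],
    [0,[-14.4,-42.3,0],0],
    [0,[-14.4,-42.4,10],0],
    [0,[0,0,20],0],
    [0,[0,0,15],0],
    [0,[0,0,5],0],
    [0,[0,0,0],0],
    [0,[0,0,0],0],
  ],
)

```text
time: 2.9
tool_pos: [0.3755, -0.2708, 0.1703]
ee_rot: [-3.141, 0.001, 3.017]
wrist_force: [-0.2, -1.0, -0.1]
width: 0.0939
finger_force: 0.0
```

```bash
python3 -c "
from go import *
rem(.3747,-.2708,.139,np.pi-.125)
a=robot.snapshot('top');b=robot.snapshot('scene');cv2.imwrite('pics/t1.png',a);cv2.imwrite('pics/s1.png',b)
cv2.imwrite('pics/c1.png',cv2.resize(b[180:290,240:390],None,fx=5,fy=5,interpolation=cv2.INTER_CUBIC))"
```

```text
t 2.9 tool [ 0.3755 -0.2708  0.1703] rpy [-3.1408e+00  1.2000e-03  3.0166e+00] F [-0.24 -0.99 -0.07] M [ 0.023  0.014 -0.007] w 0.0939
rem mm [ 0.79 -0.07 31.31] twist 0.0
```

View pics/c1.png

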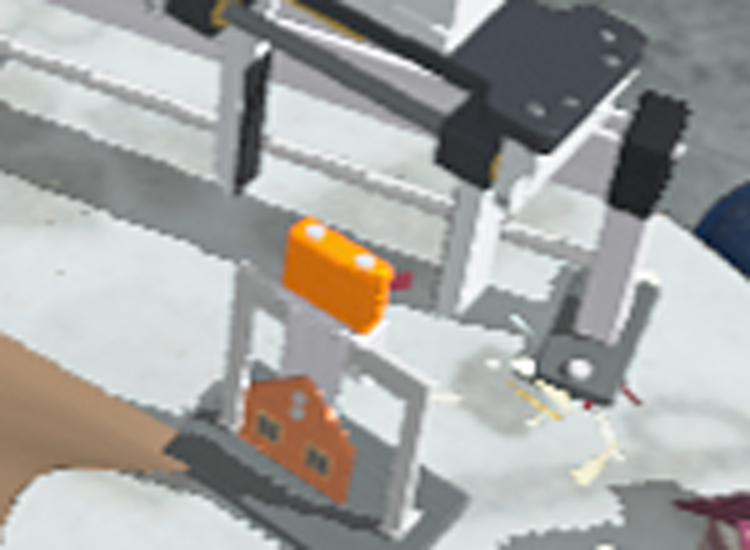

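The fingers straddle the orange block (centre about (338,275) in the crop) symmetrically. I'll lower and grip.

Call:
carry_out(
  increments=[
    [0,[0.4,0,12],0],
    [0,[0.4,0,12],0],
    [0,[0,0,7.3],0],
    [0,[0,0,0],0],
    [60,[0,0,0],0],
    [100,[0,0,0],0],
    [120,[0,0,0],0],
    [140,[0,0,0],0],
  ],
)

```text
time: 3.8
tool_pos: [0.3745, -0.271, 0.1386]
ee_rot: [-3.141, 0.001, 3.016]
wrist_force: [-0.2, 0.2, 0.1]
width: 0.0653
finger_force: 0.0
```

Call:
carry_out(
  increments=[
    [170,[0,0,0],0],
    [170,[0,0,0],0],
    [170,[0,0,0],0],
    [170,[0,0,0],0],
    [170,[0,0,0],0],
  ],
)

```text
time: 4.3
tool_pos: [0.3744, -0.2708, 0.1382]
ee_rot: [3.142, 0.0, 3.016]
wrist_force: [-0.1, 0.6, 1.4]
width: 0.0445
finger_force: 30.0
```

```bash
python3 -c "
from go import *
rem(.3747,-.2708,.139,np.pi-.125)"
```

```text
t 4.3 tool [ 0.3744 -0.2708  0.1382] rpy [3.1416e+00 1.0000e-04 3.0164e+00] F [-0.1   0.61  1.37] M [ 0.037 -0.013  0.008] w 0.0445
rem mm [-0.32  0.04 -0.79] twist -0.01
```

Call:
carry_out(
  increments=[
    [170,[0,0,-3],0],
    [170,[0,0,-8],0],
    [170,[0,0,-14],0],
    [170,[0,0,-14],0],
    [170,[0,0,-16],0],
    [170,[0,0,-17],0],
    [170,[0,0,-17],0],
    [170,[0,0,-4],0],
  ],
)

```text
time: 5.1
tool_pos: [0.3753, -0.2717, 0.2349]
ee_rot: [-3.138, 0.005, 3.016]
wrist_force: [0.4, -0.6, -1.3]
width: 0.0436
finger_force: 30.0
```

Call:
carry_out(
  increments=[
    [170,[0,0,0],-4],
    [170,[0,0,0],-5],
    [170,[0,0,0],-4],
    [170,[0,0,0],0],
    [170,[0,0,0],0],
  ],
)

```text
time: 5.6
tool_pos: [0.3743, -0.2708, 0.2312]
ee_rot: [3.142, -0.0, -3.041]
wrist_force: [-0.1, -0.8, -0.8]
width: 0.0436
finger_force: 30.0
```

```bash
python3 -c "
from go import *
rem(.4954,-.1551,.23,np.pi+.101)"
```

```text
t 5.6 tool [ 0.3743 -0.2708  0.2312] rpy [ 3.1415e+00 -1.0000e-04 -3.0414e+00] F [-0.07 -0.77 -0.84] M [ 0.045 -0.025 -0.094] w 0.0436
rem mm [-132.09  102.96    1.21] twist -0.05
```

Call:
carry_out(
  increments=[
    [170,[-10,8,0],0],
    [170,[-18,15,0],0],
    [170,[-18,16,0],0],
    [170,[-18,16,0],0],
    [170,[-18,16,0],0],
    [170,[-18,16,0],0],
    [170,[-15,12,0],0],
    [170,[-5,4,0],0],
  ],
)

```text
time: 6.4
tool_pos: [0.4845, -0.1541, 0.2309]
ee_rot: [3.141, 0.0, -3.038]
wrist_force: [-0.5, -0.7, -2.2]
width: 0.0437
finger_force: 30.0
```

Call:
carry_out(
  increments=[
    [170,[0,0,0],0],
    [170,[0,0,0],0],
    [170,[0,0,0],0],
  ],
)

```text
time: 6.7
tool_pos: [0.4828, -0.1567, 0.2312]
ee_rot: [-3.141, -0.0, -3.041]
wrist_force: [-0.2, 0.9, -1.5]
width: 0.0437
finger_force: 30.0
```

```bash
python3 - <<'E'
from go import *
rem(.4954,-.1551,.23,np.pi+.101)
p=robot.get_obs()["tool_pos"]
a=robot.snapshot('top');b=robot.snapshot('scene');cv2.imwrite('pics/t2.png',a);cv2.imwrite('pics/s2.png',b)
u=proj("scene",[[p[0],p[1],p[2]]])[0];v=proj("top",[[p[0],p[1],p[2]]])[0];print(u,v)
A=b[130:260,240:370];B=a[140:230,255:360]
cv2.imwrite('pics/c2.png',cv2.resize(b[125:245,225:385],None,fx=5,fy=5,interpolation=cv2.INTER_CUBIC))
E
```

```text
t 6.7 tool [ 0.4828 -0.1567  0.2312] rpy [-3.1414e+00 -1.0000e-04 -3.0411e+00] F [-0.21  0.86 -1.48] M [ 0.051 -0.017  0.046] w 0.0437
rem mm [-12.67   0.32   1.23] twist -0.03
[287.38783529 151.22730123] [290.66670328 179.06791427]
```

View pics/c2.png

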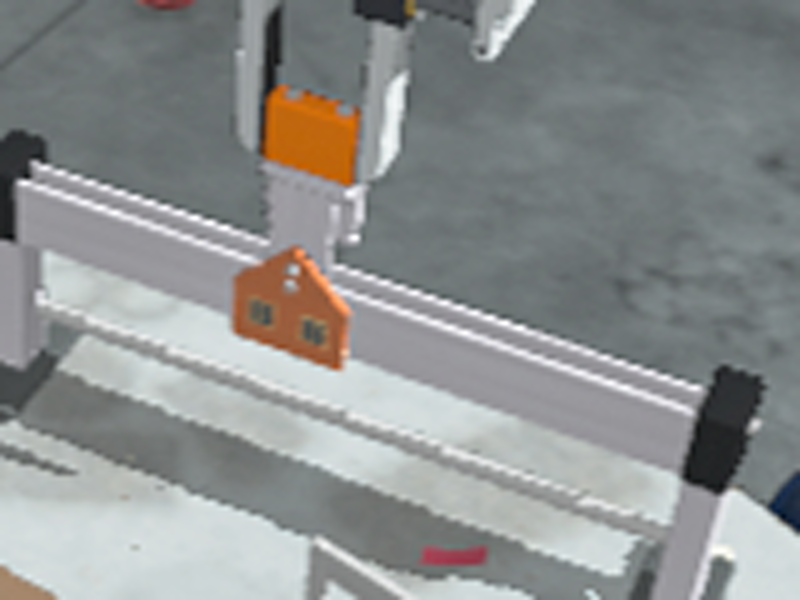

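The carrier hangs level in the gripper (block at (312,137) in the crop), with the wall in front of the lip and the tongue above it. I'll move over the channel and lower.

Call:
carry_out(
  increments=[
    [170,[-4,0,0],0],
    [170,[-4,0,0],0],
    [170,[-3.4,0,0],0],
    [170,[-1,0,4],0],
    [170,[0,0,8],0],
    [170,[0,0,8],0],
    [170,[0,0,8],0],
    [170,[0,0,3],0],
  ],
)

```text
time: 7.6
tool_pos: [0.4948, -0.1546, 0.1983]
ee_rot: [3.14, -0.002, -3.04]
wrist_force: [0.7, -0.0, -1.3]
width: 0.0437
finger_force: 30.0
```

Call:
carry_out(
  increments=[
    [170,[0,0,0],0],
    [170,[0,0,0],0],
    [170,[0,0,0],0],
  ],
)

```text
time: 7.9
tool_pos: [0.4959, -0.155, 0.2007]
ee_rot: [-3.141, 0.001, -3.04]
wrist_force: [-0.6, -0.2, -1.5]
width: 0.0435
finger_force: 30.0
```

```bash
python3 - <<'E'
from go import *
rem(.4954,-.1551,.1815,np.pi+.101)
b=robot.snapshot('scene');cv2.imwrite('pics/s3.png',b);a=robot.snapshot('top');cv2.imwrite('pics/t3.png',a)
cv2.imwrite('pics/c3.png',np.vstack([cv2.resize(b[145:215,240:340],None,fx=6,fy=6,interpolation=cv2.INTER_CUBIC),cv2.resize(a[170:198,240:340],None,fx=6,fy=6,interpolation=cv2.INTER_CUBIC)]))
E
```

```text
t 7.9 tool [ 0.4959 -0.155   0.2007] rpy [-3.1412e+00  1.0000e-03 -3.0399e+00] F [-0.58 -0.15 -1.46] M [ 0.099  0.038 -0.044] w 0.0435
rem mm [ 0.46 -0.06 19.2 ] twist 0.04
```

View pics/c3.png

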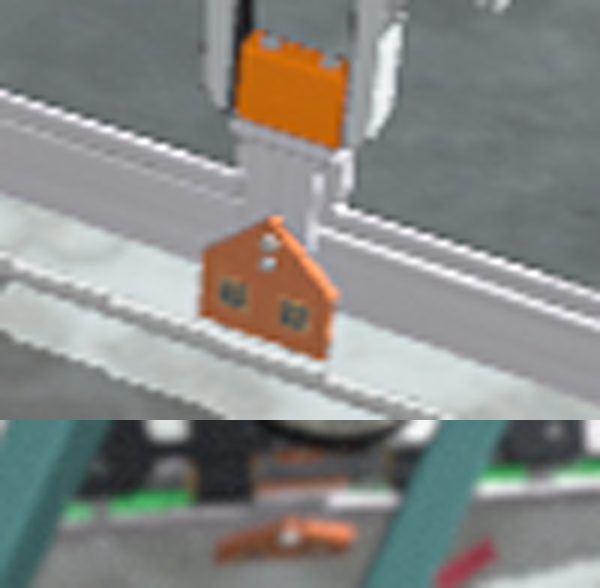

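The tongue sits between the lip and back wall lines (around (330,190)), with the wall clear in front. I'll lower slowly and watch the force.

Call:
carry_out(
  increments=[
    [170,[0,0,2],0],
    [170,[0,0,2],0],
    [170,[0,0,2],0],
    [170,[0,0,0],0],
    [170,[0,0,0],0],
  ],
)

```text
time: 8.5
tool_pos: [0.4955, -0.1548, 0.194]
ee_rot: [3.141, -0.0, -3.04]
wrist_force: [-0.5, 0.2, -1.2]
width: 0.0437
finger_force: 30.0
```

Call:
carry_out(
  increments=[
    [170,[0,0,2],0],
    [170,[0,0,2],0],
    [170,[0,0,2],0],
    [170,[0,0,0],0],
    [170,[0,0,0],0],
  ],
)

```text
time: 9.0
tool_pos: [0.4955, -0.1549, 0.1881]
ee_rot: [3.141, -0.0, -3.04]
wrist_force: [0.6, 0.9, -1.8]
width: 0.0441
finger_force: 30.0
```

Call:
carry_out(
  increments=[
    [170,[0,0,1.5],0],
    [170,[0,0,1.5],0],
    [170,[0,0,1],0],
    [170,[0,0,0],0],
    [170,[0,0,0],0],
  ],
)

```text
time: 9.5
tool_pos: [0.4956, -0.1548, 0.1841]
ee_rot: [3.141, -0.0, -3.04]
wrist_force: [-0.3, -0.5, 0.5]
width: 0.044
finger_force: 30.0
```

Call:
carry_out(
  increments=[
    [170,[0,0,0.6],0],
    [170,[0,0,0],0],
    [170,[0,0,0],0],
  ],
)

```text
time: 9.8
tool_pos: [0.4956, -0.1549, 0.1836]
ee_rot: [3.141, 0.0, -3.04]
wrist_force: [0.5, -0.3, -0.9]
width: 0.0438
finger_force: 30.0
```

Call:
carry_out(
  increments=[
    [170,[0,0,0.6],0],
    [170,[0,0,0],0],
    [170,[0,0,0],0],
  ],
)

```text
time: 10.1
tool_pos: [0.4956, -0.1549, 0.1829]
ee_rot: [3.142, -0.0, -3.04]
wrist_force: [0.1, -0.3, -1.6]
width: 0.0435
finger_force: 30.0
```

Call:
carry_out(
  increments=[
    [170,[0,0,0.6],0],
    [170,[0,0,0],0],
    [170,[0,0,0],0],
  ],
)

```text
time: 10.4
tool_pos: [0.4956, -0.1548, 0.1823]
ee_rot: [3.141, 0.0, -3.04]
wrist_force: [0.5, -0.1, -0.5]
width: 0.0435
finger_force: 30.0
```

Call:
carry_out(
  increments=[
    [170,[0,0,0.5],0],
    [170,[0,0,0],0],
    [170,[0,0,0],0],
  ],
)

```text
time: 10.7
tool_pos: [0.4956, -0.1549, 0.1818]
ee_rot: [3.142, -0.0, -3.04]
wrist_force: [0.1, -0.4, -0.8]
width: 0.0439
finger_force: 30.0
```

Call:
carry_out(
  increments=[
    [170,[0,0,0.5],0],
    [170,[0,0,0],0],
    [170,[0,0,0],0],
  ],
)

```text
time: 11.0
tool_pos: [0.4956, -0.1549, 0.1814]
ee_rot: [3.142, 0.0, -3.04]
wrist_force: [-0.6, -0.1, -0.5]
width: 0.0438
finger_force: 30.0
```

Call:
carry_out(
  increments=[
    [170,[0,0,0.5],0],
    [170,[0,0,0],0],
    [170,[0,0,0],0],
  ],
)

```text
time: 11.3
tool_pos: [0.4956, -0.1549, 0.1813]
ee_rot: [-3.141, 0.0, -3.04]
wrist_force: [-0.6, 0.3, 1.9]
width: 0.0439
finger_force: 30.0
```

Call:
carry_out(
  increments=[
    [170,[0,0,0.5],0],
    [170,[0,0,0],0],
    [170,[0,0,0],0],
  ],
)

```text
time: 11.6
tool_pos: [0.4957, -0.1549, 0.1813]
ee_rot: [-3.141, 0.001, -3.04]
wrist_force: [-1.1, 1.2, 5.6]
width: 0.0439
finger_force: 30.0
```

Floor contact is at TCP z = 0.1813 with about 5 N. I'll ease off slightly and slide toward −y.

Call:
carry_out(
  increments=[
    [170,[0,0,-0.4],0],
    [170,[0,-1,0],0],
    [170,[0,-2,0],0],
    [170,[0,-2,0],0],
    [170,[0,-2,0],0],
    [170,[0,-2,0],0],
    [170,[0,-1,0],0],
    [170,[0,0,0],0],
  ],
)

```text
time: 12.4
tool_pos: [0.4973, -0.1644, 0.1813]
ee_rot: [3.141, 0.002, -3.04]
wrist_force: [-0.1, 2.6, 4.8]
width: 0.0435
finger_force: 30.0
```

Call:
carry_out(
  increments=[
    [170,[0,-2,0],0],
    [170,[0,-3,0],0],
    [170,[0,-3,0],0],
    [170,[0,-3,0],0],
    [170,[0,-3,0],0],
    [170,[0,-3,0],0],
    [170,[0,-2,0],0],
    [170,[0,0,0],0],
  ],
)

```text
time: 13.2
tool_pos: [0.4992, -0.1835, 0.1812]
ee_rot: [3.141, 0.002, -3.04]
wrist_force: [0.4, 1.7, 5.0]
width: 0.0436
finger_force: 30.0
```

Call:
carry_out(
  increments=[
    [170,[0,-2,-0.2],0],
    [170,[0,-3,0],0],
    [170,[0,-3,0],0],
    [170,[0,-3,0],0],
    [170,[0,-3,0],0],
    [170,[0,-3,0],0],
    [170,[0,-2,0],0],
    [170,[0,0,0],0],
  ],
)

```text
time: 14.0
tool_pos: [0.5008, -0.2031, 0.1811]
ee_rot: [-3.141, 0.001, -3.04]
wrist_force: [0.6, 1.7, 4.9]
width: 0.044
finger_force: 30.0
```

Call:
carry_out(
  increments=[
    [170,[0,-1,0],0],
    [170,[0,0,0],0],
    [170,[0,0,0],0],
  ],
)

```text
time: 14.3
tool_pos: [0.5007, -0.2037, 0.181]
ee_rot: [-3.141, 0.0, -3.04]
wrist_force: [0.5, 2.8, 4.4]
width: 0.0435
finger_force: 30.0
```

```bash
python3 - <<'E'
from go import *
# notch centre by vision, rail y=-42.5
y=-.0425; a=.101
rem(.5011-np.sin(a)*y-.0045*np.cos(a),-.1666+np.cos(a)*y-.0045*np.sin(a),.1813,np.pi+a)
E
```

```text
t 14.3 tool [ 0.5007 -0.2037  0.181 ] rpy [-3.1415e+00  5.0000e-04 -3.0399e+00] F [0.51 2.77 4.43] M [ 0.697 -0.16   0.002] w 0.0435
rem mm [ 0.39 -5.65 -0.28] twist 0.04
```

Call:
carry_out(
  increments=[
    [170,[0,-1,0],0],
    [170,[0,-1,0],0],
    [170,[0,0,0],0],
  ],
)

```text
time: 14.6
tool_pos: [0.5003, -0.2066, 0.1801]
ee_rot: [-3.14, -0.002, -3.04]
wrist_force: [0.9, -0.5, 1.4]
width: 0.0435
finger_force: 30.0
```

Call:
carry_out(
  increments=[
    [170,[0,-0.7,0],0],
    [170,[0,0,0],0],
  ],
)

```text
time: 14.8
tool_pos: [0.5004, -0.207, 0.1799]
ee_rot: [-3.141, -0.002, -3.04]
wrist_force: [0.0, -0.6, -1.2]
width: 0.0437
finger_force: 30.0
```

Call:
carry_out(
  increments=[
    [170,[0,-0.7,0],0],
    [170,[0,0,0],0],
  ],
)

```text
time: 15.0
tool_pos: [0.5005, -0.2071, 0.1802]
ee_rot: [3.141, -0.001, -3.04]
wrist_force: [0.3, -0.7, -1.0]
width: 0.0439
finger_force: 30.0
```

Call:
carry_out(
  increments=[
    [170,[0,-0.7,0],0],
    [170,[0,0,0],0],
  ],
)

```text
time: 15.2
tool_pos: [0.5008, -0.2077, 0.1807]
ee_rot: [3.141, -0.0, -3.04]
wrist_force: [0.1, -0.0, -0.9]
width: 0.0444
finger_force: 30.0
```

The force vanished near y ≈ −0.206, so one edge has cleared. I'll lower gently here.

Call:
carry_out(
  increments=[
    [170,[0,0,1],0],
    [170,[0,0,1],0],
    [170,[0,0,0],0],
    [170,[0,0,0],0],
  ],
)

```text
time: 15.6
tool_pos: [0.501, -0.2078, 0.1791]
ee_rot: [-3.141, 0.0, -3.04]
wrist_force: [-0.9, -0.6, -0.1]
width: 0.0438
finger_force: 30.0
```

Call:
carry_out(
  increments=[
    [170,[0,0,1],0],
    [170,[0,0,1],0],
    [170,[0,0,0],0],
  ],
)

```text
time: 15.9
tool_pos: [0.501, -0.208, 0.1768]
ee_rot: [-3.141, 0.0, -3.04]
wrist_force: [0.8, -2.1, -0.7]
width: 0.0438
finger_force: 30.0
```

```bash
python3 -c "
from go import *
rem(.5008,-.2077,.1663,np.pi+.101)"
```

```text
t 15.9 tool [ 0.501  -0.208   0.1768] rpy [-3.1411e+00  1.0000e-04 -3.0401e+00] F [ 0.84 -2.11 -0.73] M [-0.294 -0.121 -0.013] w 0.0438
rem mm [ 0.22  0.3  10.52] twist 0.03
```

Call:
carry_out(
  increments=[
    [170,[0,-0.8,0],0],
    [170,[0,0,0],0],
    [170,[0,0,0],0],
  ],
)

```text
time: 16.2
tool_pos: [0.501, -0.2083, 0.1768]
ee_rot: [3.141, -0.0, -3.04]
wrist_force: [0.0, -0.1, -1.4]
width: 0.0437
finger_force: 30.0
```

Call:
carry_out(
  increments=[
    [170,[0,0,1],0],
    [170,[0,0,1],0],
    [170,[0,0,0],0],
    [170,[0,0,0],0],
  ],
)

```text
time: 16.6
tool_pos: [0.501, -0.2084, 0.1749]
ee_rot: [3.141, -0.0, -3.04]
wrist_force: [0.0, 0.4, -2.0]
width: 0.0432
finger_force: 30.0
```

Call:
carry_out(
  increments=[
    [170,[0,0,1],0],
    [170,[0,0,0],0],
    [170,[0,0,0],0],
  ],
)

```text
time: 16.9
tool_pos: [0.5011, -0.2085, 0.174]
ee_rot: [3.141, 0.0, -3.04]
wrist_force: [0.4, -0.6, -0.3]
width: 0.0436
finger_force: 30.0
```

Call:
carry_out(
  increments=[
    [170,[0,-0.8,0],0],
    [170,[0,-0.7,0],0],
    [170,[0,0,0],0],
    [170,[0,0,0],0],
  ],
)

```text
time: 17.3
tool_pos: [0.5012, -0.21, 0.174]
ee_rot: [3.141, 0.0, -3.04]
wrist_force: [0.3, -0.3, -1.3]
width: 0.0439
finger_force: 30.0
```

Call:
carry_out(
  increments=[
    [170,[0,-0.6,0],0],
    [170,[0,-0.6,0],0],
    [170,[0,0,0],0],
    [170,[0,0,0],0],
  ],
)

```text
time: 17.7
tool_pos: [0.5013, -0.2112, 0.1739]
ee_rot: [3.141, 0.0, -3.04]
wrist_force: [0.6, -0.3, -1.1]
width: 0.0435
finger_force: 30.0
```

Call:
carry_out(
  increments=[
    [170,[0,-0.5,0],0],
    [170,[0,0,0],0],
    [170,[0,0,0],0],
  ],
)

```text
time: 18.0
tool_pos: [0.5014, -0.2117, 0.174]
ee_rot: [3.142, 0.0, -3.04]
wrist_force: [0.7, 0.8, -1.7]
width: 0.044
finger_force: 30.0
```

Both notch ends have been felt (about −0.208 and −0.212). I'll centre at −0.210 and press.

Call:
carry_out(
  increments=[
    [170,[0,0.9,0],0],
    [170,[0,0.9,0],0],
    [170,[0,0,0.5],0],
    [170,[0,0,0.5],0],
    [170,[0,0,0],0],
    [170,[0,0,0],0],
  ],
)

```text
time: 18.6
tool_pos: [0.5012, -0.2099, 0.1729]
ee_rot: [3.141, -0.0, -3.04]
wrist_force: [-0.6, -0.2, -1.4]
width: 0.0438
finger_force: 30.0
```

Call:
carry_out(
  increments=[
    [170,[0,0,0.5],0],
    [170,[0,0,0.5],0],
    [170,[0,0,0],0],
    [170,[0,0,0],0],
  ],
)

```text
time: 19.0
tool_pos: [0.5013, -0.21, 0.1721]
ee_rot: [-3.141, 0.0, -3.04]
wrist_force: [1.3, -0.4, -0.9]
width: 0.0435
finger_force: 30.0
```

Call:
carry_out(
  increments=[
    [170,[0,0,0.5],0],
    [170,[0,0,0],0],
    [170,[0,0,0],0],
  ],
)

```text
time: 19.3
tool_pos: [0.5013, -0.2101, 0.1716]
ee_rot: [-3.141, 0.0, -3.04]
wrist_force: [1.0, -1.3, 0.0]
width: 0.0438
finger_force: 30.0
```

```bash
python3 -c "
from go import *
rem(.5012,-.2099,.1663,np.pi+.101)"
```

```text
t 19.3 tool [ 0.5013 -0.2101  0.1716] rpy [-3.1411e+00  4.0000e-04 -3.0400e+00] F [ 0.98 -1.28  0.01] M [-0.128 -0.063  0.008] w 0.0438
rem mm [0.1  0.23 5.33] twist 0.03
```

Call:
carry_out(
  increments=[
    [170,[0,0,0.5],0],
    [170,[0,0,0],0],
    [170,[0,0,0],0],
  ],
)

```text
time: 19.6
tool_pos: [0.5014, -0.2101, 0.1711]
ee_rot: [-3.141, 0.0, -3.04]
wrist_force: [0.3, -0.5, 0.1]
width: 0.0436
finger_force: 30.0
```

Call:
carry_out(
  increments=[
    [170,[0,0,0.5],0],
    [170,[0,0,0],0],
    [170,[0,0,0],0],
  ],
)

```text
time: 19.9
tool_pos: [0.5013, -0.21, 0.1705]
ee_rot: [-3.141, 0.0, -3.04]
wrist_force: [0.4, -2.7, 1.0]
width: 0.0436
finger_force: 30.0
```

Call:
carry_out(
  increments=[
    [170,[0,0,0.5],0],
    [170,[0,0,0],0],
    [170,[0,0,0],0],
  ],
)

```text
time: 20.2
tool_pos: [0.5012, -0.2099, 0.1698]
ee_rot: [3.142, -0.0, -3.04]
wrist_force: [1.0, -1.9, 0.5]
width: 0.0438
finger_force: 30.0
```

```bash
python3 -c "
from go import *
rem(.5012,-.2099,.1663,np.pi+.101)"
```

```text
t 20.2 tool [ 0.5012 -0.2099  0.1698] rpy [ 3.1415 -0.     -3.0399] F [ 0.96 -1.86  0.55] M [-0.277 -0.126 -0.074] w 0.0438
rem mm [0.02 0.02 3.52] twist 0.04
```

Call:
carry_out(
  increments=[
    [170,[0,-0.3,0],0],
    [170,[0,0,0.5],0],
    [170,[0,0,0],0],
    [170,[0,0,0],0],
  ],
)

```text
time: 20.6
tool_pos: [0.5011, -0.2101, 0.1692]
ee_rot: [3.141, -0.0, -3.04]
wrist_force: [0.6, -0.4, -1.3]
width: 0.0439
finger_force: 30.0
```

Call:
carry_out(
  increments=[
    [170,[0,0,0.5],0],
    [170,[0,0,0],0],
    [170,[0,0,0],0],
  ],
)

```text
time: 20.9
tool_pos: [0.5011, -0.2101, 0.1687]
ee_rot: [3.141, -0.0, -3.04]
wrist_force: [1.1, -1.1, -0.9]
width: 0.044
finger_force: 30.0
```

Call:
carry_out(
  increments=[
    [170,[0,0,0.5],0],
    [170,[0,0,0],0],
    [170,[0,0,0],0],
  ],
)

```text
time: 21.2
tool_pos: [0.5011, -0.2101, 0.1683]
ee_rot: [3.141, -0.0, -3.04]
wrist_force: [0.8, -0.5, -1.1]
width: 0.044
finger_force: 30.0
```

```bash
python3 -c "
from go import *
rem(.5012,-.2099,.1663,np.pi+.101)"
```

```text
t 21.2 tool [ 0.5011 -0.2101  0.1683] rpy [ 3.1413e+00 -3.0000e-04 -3.0399e+00] F [ 0.84 -0.51 -1.08] M [-0.177 -0.032  0.031] w 0.044
rem mm [-0.08  0.24  1.96] twist 0.04
```

Call:
carry_out(
  increments=[
    [170,[0,0,0.6],0],
    [170,[0,0,0],0],
    [170,[0,0,0],0],
  ],
)

```text
time: 21.5
tool_pos: [0.5012, -0.2102, 0.1677]
ee_rot: [3.141, -0.0, -3.04]
wrist_force: [0.4, -1.8, -1.9]
width: 0.0439
finger_force: 30.0
```

Call:
carry_out(
  increments=[
    [170,[0,0,0.6],0],
    [170,[0,0,0],0],
    [170,[0,0,0],0],
  ],
)

```text
time: 21.8
tool_pos: [0.5012, -0.2102, 0.1671]
ee_rot: [3.141, -0.0, -3.04]
wrist_force: [-0.3, -1.2, -2.1]
width: 0.0438
finger_force: 30.0
```

Call:
carry_out(
  increments=[
    [170,[0,0,0.6],0],
    [170,[0,0,0],0],
    [170,[0,0,0],0],
  ],
)

```text
time: 22.1
tool_pos: [0.5012, -0.21, 0.1666]
ee_rot: [3.141, -0.0, -3.04]
wrist_force: [0.3, -0.8, -1.2]
width: 0.0436
finger_force: 30.0
```

Call:
carry_out(
  increments=[
    [170,[0,0,0.6],0],
    [170,[0,0,0],0],
    [170,[0,0,0],0],
  ],
)

```text
time: 22.4
tool_pos: [0.5013, -0.21, 0.1663]
ee_rot: [3.141, 0.0, -3.04]
wrist_force: [-0.5, 0.2, 0.6]
width: 0.0439
finger_force: 30.0
```

```bash
python3 -c "
from go import *
rem(.5012,-.2099,.1663,np.pi+.101)"
```

```text
t 22.4 tool [ 0.5013 -0.21    0.1663] rpy [ 3.1414e+00  3.0000e-04 -3.0398e+00] F [-0.48  0.25  0.59] M [ 0.028  0.122 -0.015] w 0.0439
rem mm [0.04 0.15 0.05] twist 0.04
```

Call:
carry_out(
  increments=[
    [170,[0,0,0.6],0],
    [170,[0,0,0],0],
    [170,[0,0,0],0],
  ],
)

```text
time: 22.7
tool_pos: [0.5013, -0.21, 0.1663]
ee_rot: [3.142, 0.001, -3.04]
wrist_force: [-2.4, 1.6, 5.2]
width: 0.0437
finger_force: 30.0
```

Call:
carry_out(
  increments=[
    [170,[0,0,0.7],0],
    [170,[0,0,0],0],
    [170,[0,0,0],0],
  ],
)

```text
time: 23.0
tool_pos: [0.5013, -0.21, 0.1663]
ee_rot: [-3.141, 0.001, -3.04]
wrist_force: [-2.5, 1.4, 7.2]
width: 0.0438
finger_force: 30.0
```

```bash
python3 -c "
from go import *
rem(.5012,-.2099,.1663,np.pi+.101)"
```

```text
t 23.0 tool [ 0.5013 -0.21    0.1663] rpy [-3.1414e+00  1.0000e-03 -3.0397e+00] F [-2.46  1.45  7.16] M [0.522 0.603 0.024] w 0.0438
rem mm [ 0.1   0.13 -0.03] twist 0.05
```

The TCP is exactly 15.0 mm below floor level and the stop is rigid, so the carrier is home. I'll relieve the load, open and retreat upward.

Call:
carry_out(
  increments=[
    [170,[0,0,-0.6],0],
    [170,[0,0,-0.6],0],
    [130,[0,0,0],0],
    [100,[0,0,0],0],
    [70,[0,0,0],0],
    [40,[0,0,0],0],
    [30,[0,0,0],0],
    [30,[0,0,0],0],
  ],
)

```text
time: 23.8
tool_pos: [0.5013, -0.2102, 0.1658]
ee_rot: [3.141, -0.0, -3.04]
wrist_force: [-0.4, -0.1, -0.9]
width: 0.0814
finger_force: 0.0
```

Call:
carry_out(
  increments=[
    [30,[0,0,-4],0],
    [30,[0,0,-10],0],
    [30,[0,0,-20],0],
    [30,[0,0,-25],0],
    [30,[0,0,-25],0],
    [30,[0,0,-15],0],
    [30,[0,0,0],0],
    [30,[0,0,0],0],
  ],
)

```text
time: 24.6
tool_pos: [0.5012, -0.2102, 0.2647]
ee_rot: [3.141, 0.0, -3.04]
wrist_force: [0.3, -0.1, -0.6]
width: 0.083
finger_force: 0.0
```

```bash
python3 - <<'E'
from go import *
rem(.5012,-.2099,.1663,np.pi+.101)
b=robot.snapshot('scene');cv2.imwrite('pics/s4.png',b)
cv2.imwrite('pics/c4.png',cv2.resize(b[130:250,215:375],None,fx=5,fy=5,interpolation=cv2.INTER_CUBIC))
# expected block pose when home: top z .182
a=.101
P=BX@Rz(a).T+[.5012,-.21,.182]; print(proj("scene",P).round(1).tolist())
E
```

```text
t 24.6 tool [ 0.5012 -0.2102  0.2647] rpy [ 3.1414  0.     -3.0398] F [ 0.3  -0.11 -0.64] M [ 0.087 -0.035  0.01 ] w 0.083
rem mm [-1.000e-02  2.600e-01  9.841e+01] twist 0.04
[[317.5, 190.0], [319.4, 178.3], [299.2, 183.7], [300.6, 172.1], [319.8, 186.3], [321.7, 174.7], [301.6, 180.1], [303.0, 168.6]]
```

View pics/c4.png

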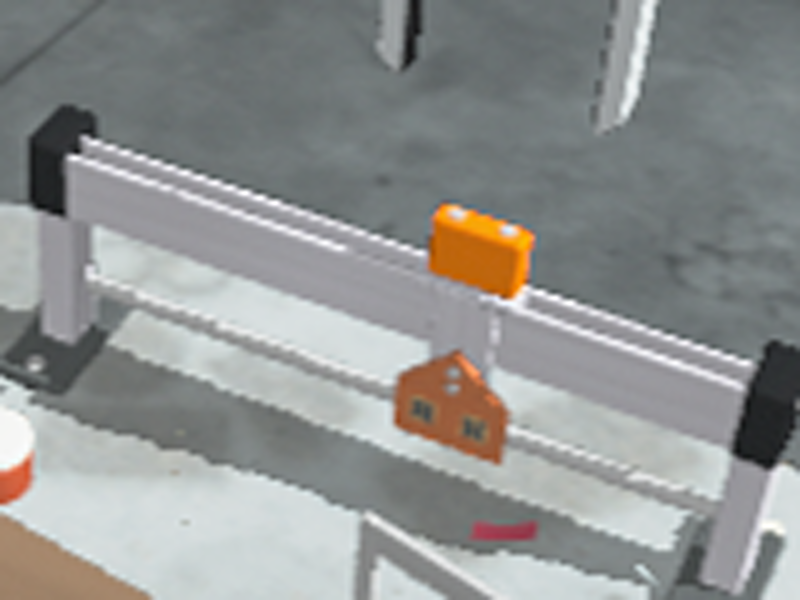

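The carrier hangs level on the rail (block corners near (432,210) and (515,298) in the crop, as predicted for the home position). The fingers are well clear and the paint pot hasn't moved. I'll hand it in.

```bash
python3 -c "
from bench import robot
print(robot.close_job())"
```

```text
the job is handed in; nothing more can be done
None
```

The carrier is seated fully home in the rail notch and released at 24.6 s, well inside the 64 s limit. The wall stayed clear of the rail in every picture, and the job is handed in; no verdict came back.

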